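Hang-up probe to dip guide

ROBOT

A 6-joint arm with a two-finger parallel gripper is mounted at the origin on a cart in front of the work surface, level with it; the furniture and walls round the work are solid. World frame = base frame: x ahead of the robot, y to its left, z up, the work surface at z = 0. Lengths are in m, angles in rad, forces in N, time in s.
With the tool pointing down it reaches from about 0.25 to 0.725 m from the base axis. Payload 4 kg.
Tool frame: the origin (TCP) lies midway between the tips of the shut fingers; the grasp point (between the pads) lies 19 mm behind it; z points along the fingers, y is the line along which they close (so a half turn about z gives the same grasp; the last joint's range is limited). The gripper opens to 85 mm and grips with 20 to 120 N. Pads are 22 mm wide; open, the fingers measure 114 mm over their backs; the gripper's body (76 mm by 85 mm) begins 54 mm behind the grasp point. The pads swing forward as they close: fully open they stand 13 mm farther back than shut.
Start: joints at [-1.347, 0.241, 0.005, 1.335, 0, 1.571], TCP at [0.111, -0.488, 0.231] pointing down, gripper open.
Joint ranges: [-2.72, 2.72], [-1.05, 1.87], [-1.09, 1.28], [-1.99, 2.15], [-1.42, 1.44], [-3.14, 3.14]. Speed limits (rad/s): [2.79, 2.79, 3.14, 3.14, 3.14, 3.14].

INTERFACE

Orientations are given as a unit quaternion [x, y, z, w].
In Python, from workcell import get_obs, camera, job_done, silhouettes gives the robot as it stands. The module is installed in compiled form; this text tells all that it offers.
- The arm moves only by the tool drive_tool, never from a script. Its argument "increments" is a list of rows, each a list of 3 entries, a list of its own where there are three numbers: the shift along the world's x, y, z in mm, then the turn, a rotation vector about the world's x, y, z in degrees, then the opening, from 0 (shut) to 1 (fully open). A call has 1 to 8 rows; each row shifts and turns the commanded pose from where the row before left it; what a row does not reach is not made up. A row lasts 1/12 s, in which the tool goes at most 41.7 mm and 7.16 degrees, less where a joint would pass 70% of its speed; a pose out of reach is approached as far as the arm can. A call is refused whole if a number of a shift passes 41.7 or a number of a turn 7.16, either way. A call with a gripper value outside its range is refused whole. The fingers move at their own pace and stop on an object; the grip force is fixed at half the most. Time passes only in rows, so rows that do not move let the fingers close. It gives the time, the measured TCP pose, the force, the opening and the grip force at its end, in the units of the state.
- get_obs(): the state, without advancing time (a new reading comes with each control period).
- camera(name): name is "scene" or "side" or "wrist"; returns a dict with "image" (384x512x3 uint8, red, green, blue), "K" (3x3 intrinsics, pixels), "k1" (the pictures are not rectified: a ray, as slopes to the right and down, at radius r is drawn at 1 + k1 r^2 times it, then the intrinsics apply), "view" (4x4, takes a point from world to camera coordinates). Camera axes: x right, y down, z forward; pixel columns grow to the right and rows downward; lengths in m; the calibration is good to about 2 mm. A picture is of the moment at which its call begins. There is no depth.
- job_done(): hands the job in; it is judged then, once.
Trained networks look in a picture, given as the dict that the camera call returned (one of the last four; its "shot" number tells which), for a name from the list of things; names that differ only in an ending like _2 or _b are one class to them, and where a whole thing is asked for, a point or a joint stands for the part that bears it (a point fixed in the world has none). Each returns a list of dicts, best first, with "conf" (0 to 1); they miss things now and then, are a little off and sometimes report something else, mostly with a low value. They report only what shows in the picture. A call takes as long as a camera call.
- silhouettes(query, picture): "region" (384x512 bool, what is visible of it) and "bbox" ([left, top, right, bottom] in pixels, round what is visible of it).
The state is a dict: "clock": time; "joint_pos": joint angles; "joint_vel": joint speeds; "tau": joint torques, N m; "eef_pos": TCP position; "tool_rot": TCP orientation; "ft_force": force on the tool from outside, world axes, zero at the start; "ft_torque": the same for the moment, N m; "grip_width": finger opening in m; "grasp_force": force on a finger pad.
Only numpy, scipy, OpenCV 4.12 (cv2) and the standard library are available. Lean on these libraries where they do the work, as an engineer would, in place of code of your own. Each camera call takes 0.05 s, during which the arm holds its last target. There are 200 camera calls.

TASK

Lift the cordless temperature probe up and off its two-pronged hook, then lower its rod from above through the guide ring into the glass beaker under it, until the tip is about halfway down the beaker. The rod must touch neither the ring nor the beaker, and the beaker and the other things on the bench stay where they are. Finish while still holding the probe there: upright, still and centred in the ring, carried by the gripper alone.

Things in the scene. Friction and masses are not known exactly. Their poses are not given: they have to be found in the camera images.
- probe: Cordless probe, about 90 g, hanging upright on the hook. Origin at the lower tip of its steel rod, z up the rod's axis. Rod 8 mm in diameter, 130 mm long; above it a steel collar 28 mm in diameter, 130 to 136 mm above the tip; then the grey grip, 24 x 24 mm square, 136 to 196 mm above the tip, flat faces square to the probe's x and y; a small black cap ends at 199 mm.
- probe_grip (a point): point on the probe's axis 172 mm above its tip, in the upper half of the square grip: where to grip it
- probe_mid (a point): point on the axis of the probe's rod, 63 mm above the tip
- hook_stand: Fixed stand with a two-pronged steel hook, origin on the worktop under the middle of the hanging place, z up. Grey base 84 mm wide (y), x = -36 to +64 mm, 10 mm high; a post at x = +46 mm with a clamp block (x = +35 to +57 mm, up to 197 mm high) carries the prongs, which run from it to -x. The hook is open only towards the stand's own -x.
- hook_seat (a point): middle of the hanging place, level with the tops of the prongs, 190 mm above the worktop. The two round prongs are 7 mm thick with a 14 mm gap, in which the rod hangs, the collar lying on them; 25 mm from here towards -x their ends turn up to 202 mm. Lift the collar over these ends (12 mm or more), then draw the probe out along the stand's -x by 50 mm or more before moving it otherwise
- guide_stand: Fixed stand with a guide ring. Origin on the worktop exactly under the ring's centre, z up. Grey base 84 mm wide (y), from x = -46 to +62 mm, 8 mm high, on which the beaker stands; a post at x = +52 mm, 116 mm high, with an arm that runs to -x and carries the aluminium ring.
- guide_bore (a point): centre of the guide ring's upright bore, 106 mm above the worktop. The ring lies level, 100 to 112 mm above the worktop; its outer diameter is 36 mm and its bore 18 mm, so a centred rod has 5 mm of space all round
- beaker: Loose glass beaker standing on the guide stand's base, under the ring. Origin under its centre, which is 8 mm above the worktop. 70 mm tall (rim 78 mm above the worktop), 58 mm wide, 64 mm over the spout, inside about 44 mm wide; inner floor 2 mm above its origin.
- plastic_beaker: bystander: white plastic beaker, 76 mm wide and 85 mm tall, loose; origin under its centre
- white_bottle: bystander: white bottle with a screw cap, 60 mm wide and 125 mm tall, loose; origin under its centre
- petri: bystander: lidded petri dish, 71 mm wide and 14 mm tall, loose; origin under its centre
- spanner: bystander: flat steel spanner, 166 mm long (along its y), 31 mm wide and 7 mm thick, loose; origin under its centre

How it is judged:
On the way, in this order (a step that is already met when the one before it is completed fails the run):
1. the probe is gripped and lifted straight up, clear of the hook (tip at least 8 mm higher than it hung, still over the prongs) (z of probe in the frame of hook_stand above 0.068 m and horizontal distance between probe and hook_stand below 0.03 m and contact force between the fingers and probe above 0.5 N), for 0.05 s.
2. the rod's tip has passed down through the ring's bore (horizontal distance between probe and guide_bore below 0.009 m and z of probe in the frame of guide_bore below -0.008 m), for 0.1 s.
At the end, for the whole second after the job is handed in: The gripper alone holds the probe still, upright within 4 degrees, its rod within 3.5 mm of the bore's axis, its tip 19 to 53 mm above the beaker's underside, touching neither ring nor beaker; the beaker has moved under 10 mm, the bystanders under 15 mm (z of probe in the frame of beaker between 0.019 and 0.053 m and horizontal distance between probe_mid and guide_bore below 0.0035 m and angle between probe's own z axis and vertical below 0.07 rad and linear speed of probe below 0.01 m/s and contact force between the fingers and probe above 1 N and contact force between probe and guide_stand below 0.05 N and contact force between probe and beaker below 0.05 N and distance of beaker from where it was at the start of the episode below 0.01 m and angle between beaker's own z axis and vertical below 0.1 rad and distance of each of plastic_beaker, white_bottle, petri, spanner from where it was at the start of the episode below 0.015 m); the arm keeps its last pose, push and grip.
It fails at once if the probe touches the guide stand (more than 0.5 N) (contact force between probe and guide_stand above 0.5 N).
It fails at once if the probe touches the glass beaker (more than 0.5 N) (contact force between probe and beaker above 0.5 N).
It fails at once if the glass beaker is shifted by more than 10 mm (distance of beaker from where it was at the start of the episode above 0.01 m).
It fails at once if a bystander is shifted by more than 15 mm (distance of any of plastic_beaker, white_bottle, petri, spanner from where it was at the start of the episode above 0.015 m).
It also fails if it takes over 45 s, if anything falls off the work surface, if the arm or the gripper's body presses on something with over 40 N, if the wrist force passes 120 N, or if a joint passes its speed limit or range.

## Working session

There is one attempt and no reset: what is moved stays moved. The work goes in short steps, Python scripts to look and compute and a tool call to move; the robot and the scene stay as the last step left them, time stands still between calls to the robot, and variables do not carry over. Pictures are saved under pics/ and viewed, at most 10 in all, crops included, and the job is handed in when it is done.

Besides the shell and the picture viewer there is one more tool, called by a JSON object that holds its "op" and its "data". drive_tool: Moves the arm, as the interface text tells. Its arguments: {"type":"object","properties":{"increments":{"type":"array"}},"required":["increments"]}

```bash
mkdir -p pics; cat > h.py <<'E'
import numpy as np, cv2
from workcell import get_obs, camera, job_done, silhouettes
def ray(p,uv):
    K=p["K"];d=np.array([(uv[0]-K[0,2])/K[0,0],(uv[1]-K[1,2])/K[1,1]])
    s=d.copy()
    for _ in range(20): s=d/(1+p["k1"]*(s@s))
    V=np.array(p["view"]);R=V[:3,:3];c=-R.T@V[:3,3]
    v=R.T@np.array([s[0],s[1],1]);return c,v/np.linalg.norm(v)
def proj(p,X):
    V=np.array(p["view"]);x=V[:3,:3]@np.asarray(X)+V[:3,3];s=x[:2]/x[2];s=s*(1+p["k1"]*(s@s))
    return p["K"][:2,:2]@s+p["K"][:2,2]
def atz(p,uv,z):
    c,v=ray(p,uv);return c+v*(z-c[2])/v[2]
def tri(obs):
    A=np.zeros((3,3));b=np.zeros(3)
    for p,uv in obs:
        c,v=ray(p,uv);M=np.eye(3)-np.outer(v,v);A+=M;b+=M@c
    return np.linalg.solve(A,b)
E
python3 - <<'E'
from h import *
o=get_obs();print({k:np.round(o[k],3) for k in("clock","eef_pos","tool_rot","grip_width")})
for n in("scene","side","wrist"):
    p=camera(n);im=p["image"][:,:,::-1].copy()
    print(n,np.round(ray(p,(256,192)),3).tolist(),p["K"][0,0],p["k1"])
    for q in("probe","hook_stand","guide_stand","beaker","plastic_beaker","white_bottle","petri","spanner"):
        for r in silhouettes(q,p)[:2]:
            print(" ",q,round(r["conf"],2),np.round(r["bbox"]).tolist())
    cv2.imwrite(f"pics/{n}0.png",cv2.resize(im,(800,600)))
E
```

```text
{'clock': np.float64(0.0), 'eef_pos': array([ 0.111, -0.487,  0.23 ]), 'tool_rot': array([ 0.994,  0.112, -0.   , -0.001]), 'grip_width': np.float64(0.085)}
scene [[1.147, 0.303, 1.129], [-0.531, -0.257, -0.807]] 467.64698099684085 -0.05779265293279864
  probe 0.52 [219.0, 152.0, 233.0, 199.0]
  hook_stand 0.57 [203.0, 166.0, 244.0, 235.0]
  hook_stand 0.28 [221.0, 152.0, 233.0, 200.0]
  guide_stand 0.93 [259.0, 211.0, 303.0, 258.0]
  beaker 0.75 [276.0, 213.0, 293.0, 243.0]
  plastic_beaker 0.9 [249.0, 258.0, 282.0, 296.0]
  plastic_beaker 0.28 [259.0, 209.0, 303.0, 258.0]
  white_bottle 0.82 [184.0, 226.0, 208.0, 260.0]
  petri 0.61 [188.0, 156.0, 210.0, 178.0]
side [[1.014, 0.29, 1.165], [-0.393, -0.238, -0.888]] 445.540327229044 0.03153044377322542
  probe 0.51 [222.0, 133.0, 232.0, 173.0]
  hook_stand 0.61 [207.0, 147.0, 249.0, 206.0]
  guide_stand 0.93 [264.0, 184.0, 304.0, 231.0]
  beaker 0.71 [274.0, 186.0, 298.0, 214.0]
  plastic_beaker 0.82 [255.0, 240.0, 282.0, 270.0]
  plastic_beaker 0.73 [221.0, 128.0, 235.0, 173.0]
  white_bottle 0.6 [191.0, 201.0, 216.0, 235.0]
  petri 0.63 [194.0, 126.0, 219.0, 150.0]
wrist [[0.192, -0.469, 0.374], [-0.327, -0.037, -0.944]] 314.9251519107638 -0.01130061041240382
```

```bash
python3 - <<'E'
from h import *
ims=[]
for n,(x,y) in(("scene",(170,140)),("side",(178,115))):
    p=camera(n);im=p["image"][:,:,::-1]
    im=im[y:y+165,x:x+140]
    ims.append(cv2.resize(im,None,fx=2.85,fy=2.85*1.25,interpolation=cv2.INTER_CUBIC) if 0 else cv2.resize(im,None,fx=2.85,fy=2.85,interpolation=cv2.INTER_CUBIC))
    np.save(f"pics/{n}.npy",p["image"])
    # rough positions
    for q,z in(("probe",.26),("hook_stand",0),("guide_stand",0),("plastic_beaker",0),("white_bottle",0),("petri",0),("beaker",.04)):
        r=silhouettes(q,p)
        if r:
            b=r[0]["bbox"];print(n,q,np.round(b).tolist(),np.round(atz(p,((b[0]+b[2])/2,b[1] if q=="probe" else b[3]),z),3)[:2])
cv2.imwrite("pics/both.png",np.hstack(ims))
E
```

```text
scene probe [220.0, 152.0, 233.0, 198.0] [ 0.501 -0.091]
scene hook_stand [204.0, 165.0, 246.0, 234.0] [ 0.574 -0.069]
scene guide_stand [260.0, 208.0, 300.0, 259.0] [0.576 0.101]
scene plastic_beaker [249.0, 259.0, 282.0, 297.0] [0.692 0.116]
scene white_bottle [184.0, 225.0, 206.0, 261.0] [ 0.686 -0.099]
scene petri [189.0, 156.0, 208.0, 179.0] [ 0.439 -0.234]
scene beaker [276.0, 213.0, 290.0, 240.0] [0.541 0.093]
side probe [220.0, 130.0, 231.0, 176.0] [ 0.498 -0.101]
side hook_stand [208.0, 156.0, 249.0, 206.0] [ 0.578 -0.069]
side guide_stand [262.0, 182.0, 302.0, 233.0] [0.576 0.106]
side plastic_beaker [253.0, 237.0, 278.0, 270.0] [0.693 0.117]
side white_bottle [191.0, 198.0, 213.0, 233.0] [ 0.686 -0.092]
side petri [194.0, 125.0, 218.0, 147.0] [ 0.435 -0.234]
side beaker [274.0, 188.0, 298.0, 216.0] [0.542 0.099]
```

View pics/both.png

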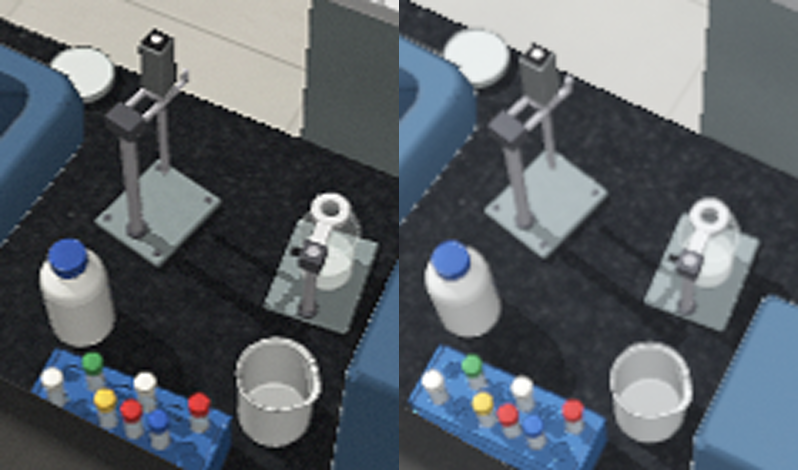

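View pics/scene0.png

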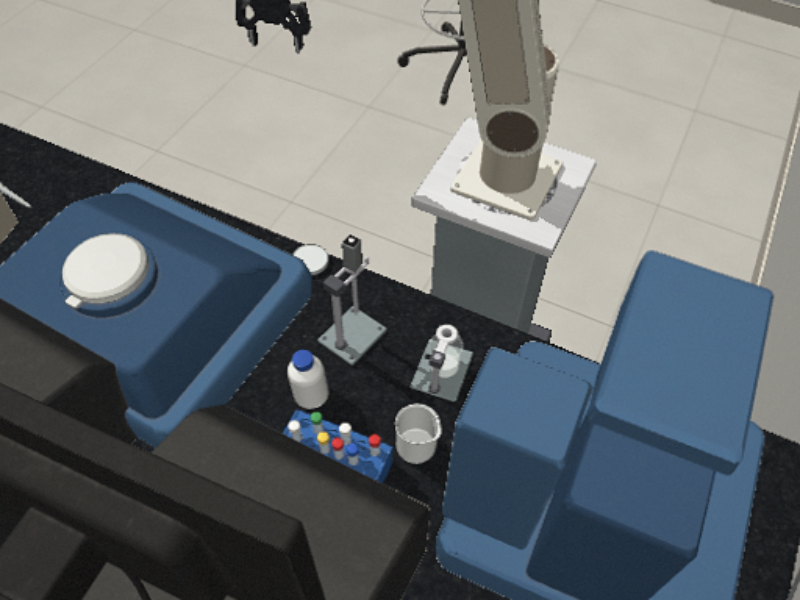

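The side-by-side crop shows the hook stand (probe grip at about scene px (226,160), post on the far side from the robot, +x). The guide ring is at about px (286,214), with its arm also running away from the robot. The full view shows blue machines at far left and far right. I'll raise the arm and look with the wrist camera.

{"op": "drive_tool", "data": {"increments": [[[0, 0, 36], [0, 0, 0], 1], [[0, 0, 36], [0, 0, 0], 1], [[10, 15, 30], [0, 0, 0], 1], [[15, 22, 24], [0, 0, 0], 1], [[18, 28, 22], [0, 0, 0], 1], [[20, 30, 22], [0, 0, 0], 1], [[22, 33, 0], [0, 0, 0], 1], [[22, 33, 0], [0, 0, 0], 1]]}}

```text
clock: 2.82
eef_pos: [0.2185, -0.3262, 0.4026]
tool_rot: [0.994, 0.111, 0.001, 0.002]
ft_force: [1.9, -0.4, 0.3]
grip_width: 0.0851
grasp_force: 0.0
```

{"op": "drive_tool", "data": {"increments": [[[22, 33, 0], [0, 0, 0], 1], [[22, 33, 0], [0, 0, 0], 1], [[22, 33, 0], [0, 0, 0], 1], [[22, 33, 0], [0, 0, 0], 1], [[22, 33, 0], [0, 0, 0], 1], [[22, 33, 0], [0, 0, 0], 1], [[22, 33, 0], [0, 0, 0], 1], [[22, 33, 0], [0, 0, 0], 1]]}}

```text
clock: 3.48
eef_pos: [0.3943, -0.061, 0.4013]
tool_rot: [0.994, 0.112, 0.001, 0.0]
ft_force: [1.9, -1.3, -0.5]
grip_width: 0.0856
grasp_force: 0.0
```

```bash
python3 - <<'E'
from h import *
o=get_obs();print({k:np.round(o[k],3) for k in("clock","eef_pos","tool_rot","grip_width","joint_pos")})
p=camera("wrist");im=p["image"][:,:,::-1].copy()
print(np.round(ray(p,(256,192)),3).tolist())
import pickle;pickle.dump(p,open("pics/w1.pkl","wb"))
for q in("probe","hook_stand","guide_stand","beaker"):
    for r in silhouettes(q,p)[:2]: print(" ",q,round(r["conf"],2),np.round(r["bbox"]).tolist())
cv2.imwrite("pics/w1.png",cv2.resize(im,(800,600),interpolation=cv2.INTER_CUBIC))
E
```

```text
{'clock': np.float64(3.483), 'eef_pos': array([ 0.394, -0.061,  0.401]), 'tool_rot': array([0.994, 0.112, 0.001, 0.   ]), 'grip_width': np.float64(0.086), 'joint_pos': array([-0.153,  0.028,  0.194,  1.735, -0.   ,  2.764])}
[[0.475, -0.042, 0.544], [-0.326, -0.038, -0.945]]
  probe 0.63 [310.0, 43.0, 357.0, 82.0]
  hook_stand 0.83 [273.0, 9.0, 370.0, 105.0]
  guide_stand 0.8 [163.0, 0.0, 227.0, 83.0]
  beaker 0.97 [163.0, 19.0, 212.0, 68.0]
  beaker 0.67 [311.0, 44.0, 355.0, 82.0]
```

View pics/w1.png

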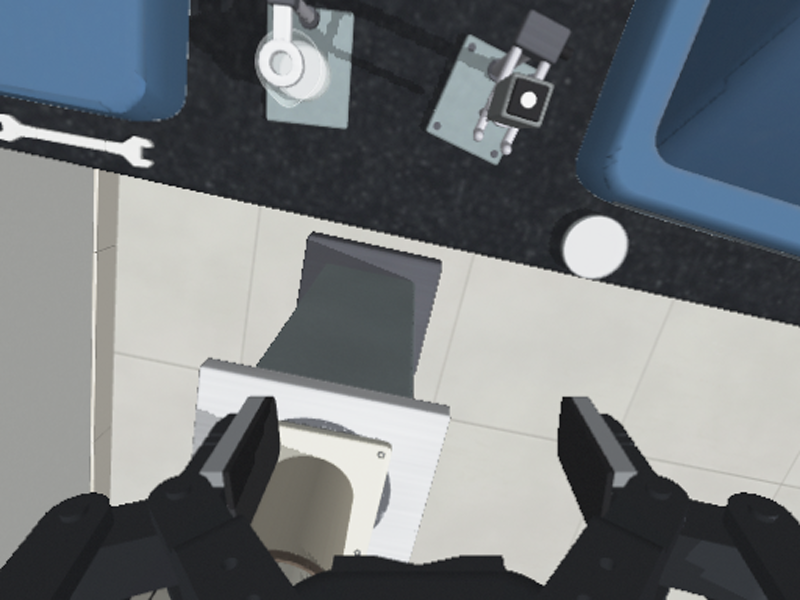

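The wrist view shows the probe cap at px (338,64) and the ring at about (181,40). The hook prongs point towards the robot, with the stand yaw about −14°. I'll turn and shift for the second view.

{"op": "drive_tool", "data": {"increments": [[[6, 6, 0], [0, 0, 7], 1], [[6, 6, 0], [0, 0, 7], 1], [[6, 6, 0], [0, 0, 7], 1], [[6, 6, 0], [0, 0, 7], 1], [[6, 6, 0], [0, 0, 7], 1], [[6, 6, 0], [0, 0, 7], 1], [[6, 6, 0], [0, 0, 7], 1], [[6, 6, 0], [0, 0, 7], 1]]}}

```text
clock: 4.4
eef_pos: [0.4413, -0.0168, 0.4014]
tool_rot: [0.824, 0.566, 0.0, 0.0]
ft_force: [-0.2, -0.1, -0.0]
grip_width: 0.0854
grasp_force: 0.0
```

{"op": "drive_tool", "data": {"increments": [[[0, 0, 0], [0, 0, 0], 1], [[0, 0, 0], [0, 0, 0], 1], [[0, 0, 0], [0, 0, 0], 1]]}}

```text
clock: 4.65
eef_pos: [0.4411, -0.0163, 0.4012]
tool_rot: [0.826, 0.563, -0.0, 0.0]
ft_force: [-0.3, 0.3, -0.1]
grip_width: 0.0859
grasp_force: 0.0
```

```bash
python3 - <<'E'
from h import *
o=get_obs();print({k:np.round(o[k],3) for k in("clock","eef_pos","tool_rot","joint_pos")})
p=camera("wrist");im=p["image"][:,:,::-1].copy()
print(np.round(ray(p,(256,192)),3).tolist())
import pickle;pickle.dump(p,open("pics/w2.pkl","wb"))
for q in("probe","hook_stand","guide_stand","beaker"):
    for r in silhouettes(q,p)[:2]: print(" ",q,round(r["conf"],2),np.round(r["bbox"]).tolist())
p1=pickle.load(open("pics/w1.pkl","rb"))
a=cv2.resize(p1["image"][0:110,160:380,::-1],None,fx=3.6,fy=3.6,interpolation=cv2.INTER_CUBIC)
cv2.imwrite("pics/w1c.png",a)
cv2.imwrite("pics/w2.png",cv2.resize(im,(800,600),interpolation=cv2.INTER_CUBIC))
E
```

```text
{'clock': np.float64(4.65), 'eef_pos': array([ 0.441, -0.016,  0.401]), 'tool_rot': array([ 0.826,  0.563, -0.   ,  0.   ]), 'joint_pos': array([-0.037,  0.116,  0.29 ,  1.744, -0.   ,  1.909])}
[[0.471, 0.062, 0.544], [-0.153, -0.291, -0.945]]
  probe 0.86 [323.0, 169.0, 369.0, 240.0]
  hook_stand 0.84 [295.0, 134.0, 393.0, 219.0]
  beaker 0.61 [262.0, 39.0, 307.0, 85.0]
```

View pics/w2.png

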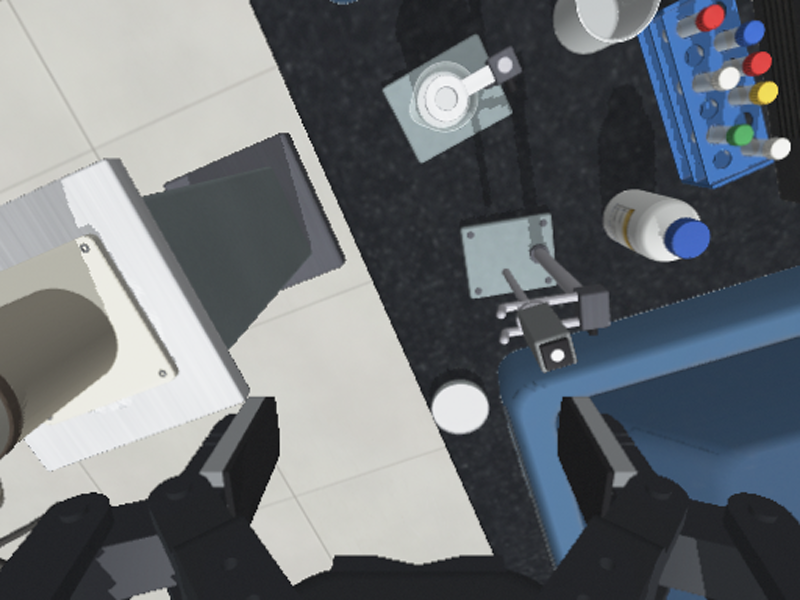

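View pics/w1c.png

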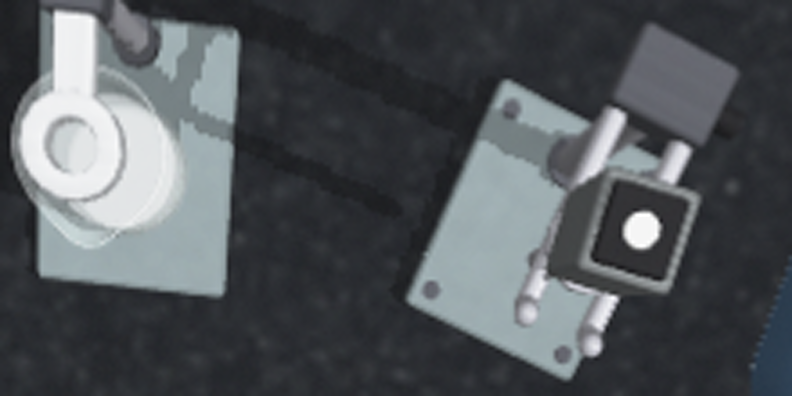

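```bash
cat > m.py <<'E'
from h import *
import pickle
p1=pickle.load(open("pics/w1.pkl","rb"));p2=pickle.load(open("pics/w2.pkl","rb"))
A=lambda u,v:((u+.5)/3.6-.5+160,(v+.5)/3.6-.5)
B=lambda u,v:((u+.5)*.64-.5,(v+.5)*.64-.5)
E
python3 - <<'E'
from m import *
pts={"cap":((642,230),(557,355)),"ring":((73,145),(446,98)),"tipL":((528,312),(501,313)),"tipR":((591,343),(504,337)),
"b1":((504,80),(551,213)),"b2":((409,298),(461,227)),"b3":((573,380),(471,298))}
X={}
for k,(a,b) in pts.items():
    o=[(p1,A(*a)),(p2,B(*b))];x=tri(o);X[k]=x
    print(k,np.round(x,4),"res",[np.round(proj(p,x)-uv,1).tolist() for p,uv in o])
d=X["b1"]-X["b2"];print("base yaw",np.degrees(np.arctan2(d[1],d[0])),np.linalg.norm(d))
d=X["b2"]-X["b3"];print("base yaw y",np.degrees(np.arctan2(-d[0],d[1])),np.linalg.norm(d))
d=X["tipL"]-X["tipR"];print("tips yaw",np.degrees(np.arctan2(-d[0],d[1])),np.linalg.norm(d))
print("cap at .259",atz(p1,A(642,230),.259),atz(p2,B(557,355),.259))
print("ring at .112",atz(p1,A(73,145),.112),atz(p2,B(446,98),.112))
# black cap edges yaw in p1
c=[atz(p1,A(*q),.258)[:2] for q in((617,177),(697,195),(668,288),(590,262))]
for i in range(4):
    d=c[(i+1)%4]-c[i];print("cap edge",np.degrees(np.arctan2(d[1],d[0])),np.linalg.norm(d))
# precise view 2 crop for cap and ring
cr=lambda x,y:cv2.resize(p2["image"][y:y+70,x:x+70,::-1],None,fx=5.6,fy=5.6,interpolation=cv2.INTER_CUBIC)
cv2.imwrite("pics/w2c.png",np.hstack([cr(315,180),cr(250,28)]))
E
```

```text
cap [ 0.504  -0.0968  0.2586] res [[0.0, -0.0], [-0.0, 0.0]]
ring [0.5016 0.0771 0.1068] res [[0.0, -0.0], [-0.0, 0.0]]
tipL [ 0.4816 -0.0829  0.1948] res [[0.0, -0.0], [-0.0, 0.0]]
tipR [ 0.4775 -0.1038  0.1922] res [[0.0, -0.1], [-0.1, 0.0]]
b1 [ 0.5742 -0.0705  0.0055] res [[0.1, -0.5], [-0.4, 0.1]]
b2 [ 0.4786 -0.0514 -0.0057] res [[-0.0, 0.2], [0.2, -0.1]]
b3 [ 0.4607 -0.1344 -0.0038] res [[-0.0, 0.0], [0.0, -0.0]]
base yaw -11.27522563395546 0.0980963635191754
base yaw y -12.164415574690208 0.0849297724668126
tips yaw -11.14801752572218 0.021409128291841915
cap at .259 [ 0.50393807 -0.09668557  0.259     ] [ 0.50395277 -0.0965469   0.259     ]
ring at .112 [0.50126632 0.07569059 0.112     ] [0.50126323 0.07693278 0.112     ]
cap edge -88.52441601804918 0.019253544902213145
cap edge 178.72221288768202 0.021107819547243112
cap edge 85.8867825002782 0.019792998615289936
cap edge -2.8808797618742026 0.019211350023562137
```

View pics/w2c.png

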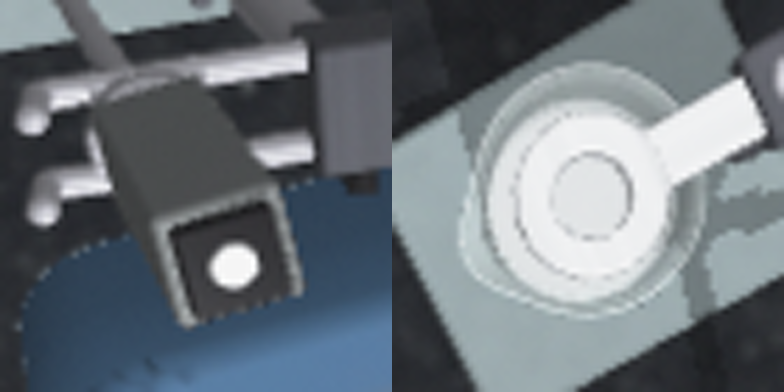

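```bash
python3 - <<'E'
from m import *
C=lambda u,v:((u)/5.6+315,(v)/5.6+180)
c=[atz(p2,C(*q),.256)[:2] for q in((158,220),(272,185),(300,290),(185,327))]
for i in range(4):
    d=c[(i+1)%4]-c[i];print("face edge",np.degrees(np.arctan2(d[1],d[0])),np.linalg.norm(d))
for q in("scene",):
    s=camera(q);x=tri([(p1,B(183,112)),(s,B(492,350))]);print("right machine",x,proj(s,x)-B(492,350))
    print(np.round([atz(p1,B(187,60),z) for z in(0,.1,.2)],3).tolist())
    for u in((308,270),):
        x=tri([(p1,B(583,170)),(s,B(*u)),(p2,B(503,358))]);print("centrifuge",x,proj(s,x)-B(*u),proj(p1,x)-B(583,170))
E
```

```text
face edge -2.4826299862256236 0.020789799419939158
face edge -92.29988123813266 0.021754747551791805
face edge 178.8077371621104 0.021519434502943028
face edge 85.83089773250062 0.022248875851128946
right machine [0.45357662 0.16115334 0.05949487] [ 4.97064123 -2.42379312]
[[0.49, 0.199, 0.0], [0.487, 0.155, 0.1], [0.484, 0.111, 0.2]]
centrifuge [ 0.47324575 -0.19858059  0.07452097] [3.98736783 3.2369666 ] [-0.89954805  1.67890833]
```

The crops confirm the cap dot at about px (357,227), and the bore at about (286,63) in the second view. This gives:

- **Probe:** axis at (0.504, −0.097), top at 0.259, as expected. Yaw is about −2.5°.
- **Ring:** (0.501, 0.077), triangulated height 0.107.
- **Hook:** yaw about −11.5°.

I'll grasp with the camera facing the robot, so the fingers close along y.

{"op": "drive_tool", "data": {"increments": [[[4, -5, 0], [0, 0, 6.8], 1], [[4, -5, 0], [0, 0, 6.8], 1], [[4, -5, 0], [0, 0, 6.8], 1], [[4, -5, 0], [0, 0, 6.8], 1], [[4, -5, 0], [0, 0, 6.8], 1], [[4, -5, 0], [0, 0, 6.8], 1], [[4, -5, 0], [0, 0, 6.8], 1], [[4, -5, 0], [0, 0, 6.8], 1]]}}

```text
clock: 5.62
eef_pos: [0.4738, -0.0551, 0.401]
tool_rot: [0.473, 0.881, -0.0, -0.0]
ft_force: [-0.9, 0.9, -0.4]
grip_width: 0.0853
grasp_force: 0.0
```

{"op": "drive_tool", "data": {"increments": [[[4, -5, 0], [0, 0, 6.8], 1], [[4, -5, 0], [0, 0, 6.8], 1], [[4, -5, 0], [0, 0, 6.8], 1], [[4, -5, 0], [0, 0, 6.8], 1], [[4, -5, 0], [0, 0, 6.8], 1], [[4, -5, 0], [0, 0, 6.8], 1], [[4, -5, 0], [0, 0, 6.8], 1], [[4, -5, 0], [0, 0, 6.8], 1]]}}

```text
clock: 6.28
eef_pos: [0.5059, -0.0951, 0.401]
tool_rot: [0.018, 1.0, -0.0, -0.0]
ft_force: [0.7, -0.0, 0.3]
grip_width: 0.0854
grasp_force: 0.0
```

{"op": "drive_tool", "data": {"increments": [[[0, 0, -20], [0, 0, 0], 1], [[0, 0, -20], [0, 0, 0], 1], [[0, 0, -20], [0, 0, 0], 1], [[0, 0, -20], [0, 0, 0], 1], [[0, 0, -10], [0, 0, 0], 1], [[0, 0, 0], [0, 0, 0], 1], [[0, 0, 0], [0, 0, 0], 1]]}}

```text
clock: 6.87
eef_pos: [0.5054, -0.0948, 0.3108]
tool_rot: [0.021, 1.0, 0.0, -0.001]
ft_force: [-0.7, -0.6, 0.7]
grip_width: 0.0853
grasp_force: 0.0
```

```bash
python3 - <<'E'
from h import *
from scipy.spatial.transform import Rotation as R
o=get_obs();r=R.from_quat(o["tool_rot"]).as_matrix();print(o["clock"],np.round(o["eef_pos"],4),"yaw",np.degrees(np.arctan2(r[1,0],r[0,0])),"zaxis",r[:,2],o["joint_pos"][5])
p=camera("wrist")
print("expected cap px",proj(p,(.504,-.0967,.259)))
cv2.imwrite("pics/w3.png",cv2.resize(p["image"][:,:,::-1],(800,600),interpolation=cv2.INTER_CUBIC))
E
```

```text
6.8667 [ 0.5054 -0.0948  0.3108] yaw 177.61628238477644 zaxis [-1.20788340e-03  2.06176859e-04 -9.99999249e-01] -0.14387716236754225
expected cap px [264.20410905 214.74534324]
```

View pics/w3.png

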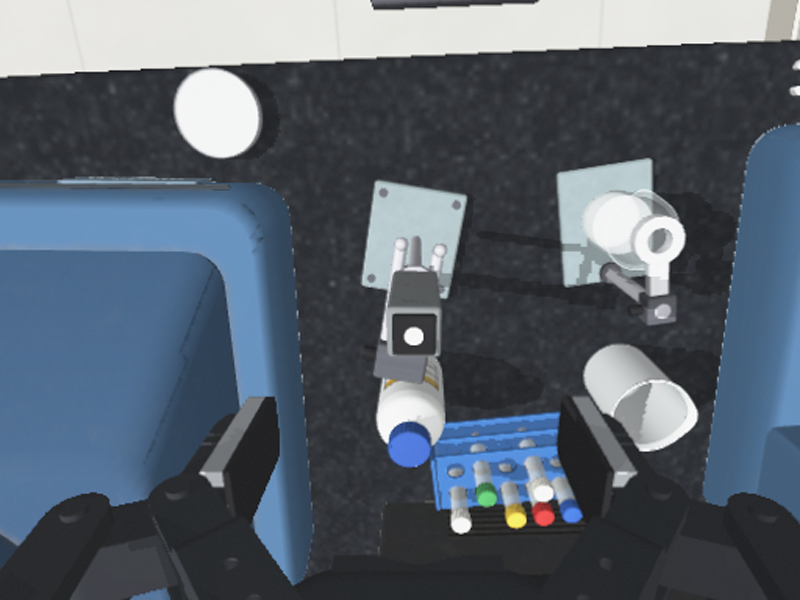

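The cap dot sits at px (265,215.5), against a predicted (264,215), and its faces are square to the fingers. The measurement holds, so I'll descend and grip.

{"op": "drive_tool", "data": {"increments": [[[-1.4, -1.9, -10], [0, 0, 0], 1], [[0, 0, -20], [0, 0, 0], 1], [[0, 0, -20], [0, 0, 0], 1], [[0, 0, -20], [0, 0, 0], 1], [[0, 0, -16], [0, 0, 0], 1], [[0, 0, -12], [0, 0, 0], 1], [[0, 0, 0], [0, 0, 0], 1], [[0, 0, 0], [0, 0, 0], 1]]}}

```text
clock: 7.58
eef_pos: [0.5047, -0.0969, 0.2138]
tool_rot: [0.021, 1.0, -0.0, 0.0]
ft_force: [-0.1, -0.2, -0.1]
grip_width: 0.0855
grasp_force: 0.0
```

{"op": "drive_tool", "data": {"increments": [[[0, 0, 0], [0, 0, 0], 0], [[0, 0, 0], [0, 0, 0], 0], [[0, 0, 0], [0, 0, 0], 0], [[0, 0, 0], [0, 0, 0], 0], [[0, 0, 0], [0, 0, 0], 0], [[0, 0, 0], [0, 0, 0], 0], [[0, 0, 0], [0, 0, 0], 0], [[0, 0, 0], [0, 0, 0], 0]]}}

```text
clock: 8.25
eef_pos: [0.5046, -0.0969, 0.2136]
tool_rot: [0.021, 1.0, -0.0, 0.001]
ft_force: [-0.4, -0.6, 3.8]
grip_width: 0.0235
grasp_force: 58.6
```

{"op": "drive_tool", "data": {"increments": [[[0, 0, 4], [0, 0, 0], 0], [[0, 0, 5], [0, 0, 0], 0], [[0, 0, 5], [0, 0, 0], 0], [[0, 0, 5], [0, 0, 0], 0], [[0, 0, 3], [0, 0, 0], 0], [[0, 0, 0], [0, 0, 0], 0], [[0, 0, 0], [0, 0, 0], 0], [[0, 0, 0], [0, 0, 0], 0]]}}

```text
clock: 8.92
eef_pos: [0.5042, -0.0968, 0.2348]
tool_rot: [0.021, 1.0, 0.0, -0.0]
ft_force: [-0.3, 0.3, -1.6]
grip_width: 0.023
grasp_force: 58.7
```

```bash
python3 - <<'E'
from h import *
p=camera("wrist");s=camera("side")
a=cv2.resize(p["image"][90:384,150:400,::-1],(500,588),interpolation=cv2.INTER_CUBIC)
b=cv2.resize(s["image"][100:222,190:252,::-1],(299,588),interpolation=cv2.INTER_CUBIC)
cv2.imwrite("pics/g.png",np.hstack([a,b]))
E
```

```text
(no output)
```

View pics/g.png

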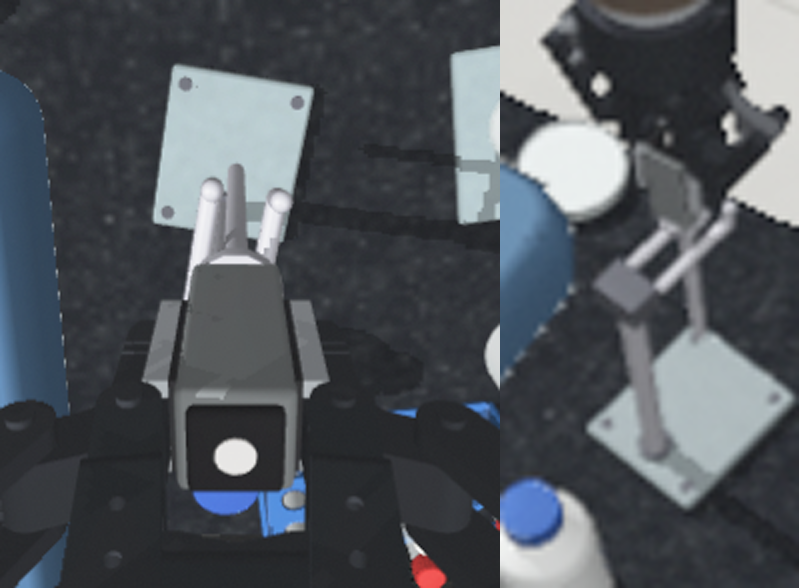

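The probe is lifted and held square between the pads, with its rod still between the prongs. The cap is at wrist px (268,318). I'll draw it out, then raise it.

{"op": "drive_tool", "data": {"increments": [[[-5, 1, 0], [0, 0, 0], 0], [[-10, 2, 0], [0, 0, 0], 0], [[-12, 2.4, 0], [0, 0, 0], 0], [[-12, 2.4, 0], [0, 0, 0], 0], [[-12, 2.4, 0], [0, 0, 0], 0], [[-10, 2, 0], [0, 0, 0], 0], [[-5, 1, 0], [0, 0, 0], 0], [[0, 0, 0], [0, 0, 0], 0]]}}

```text
clock: 9.68
eef_pos: [0.4372, -0.0834, 0.2352]
tool_rot: [0.021, 1.0, 0.0, -0.0]
ft_force: [-0.1, 0.0, -0.5]
grip_width: 0.0233
grasp_force: 58.7
```

{"op": "drive_tool", "data": {"increments": [[[0, 0, 6], [0, 0, 0], 0], [[0, 0, 12], [0, 0, 0], 0], [[0, 0, 15], [0, 0, 0], 0], [[0, 0, 15], [0, 0, 0], 0], [[0, 0, 12], [0, 0, 0], 0], [[0, 0, 5], [0, 0, 0], 0], [[0, 0, 0], [0, 0, 0], 0], [[0, 0, 0], [0, 0, 0], 0]]}}

```text
clock: 10.35
eef_pos: [0.4387, -0.0837, 0.2999]
tool_rot: [0.021, 1.0, -0.0, 0.0]
ft_force: [-0.3, 0.3, -0.6]
grip_width: 0.0233
grasp_force: 58.7
```

```bash
python3 - <<'E'
from m import *
from scipy.spatial.transform import Rotation as R
import pickle
o=get_obs();r=R.from_quat(o["tool_rot"]).as_matrix();e=o["eef_pos"];print(o["clock"],e,"z",np.round(r[:,2],4))
out={}
for n in("scene","side","wrist"):
    p=camera(n);pickle.dump(p,open(f"pics/h_{n}.pkl","wb"));out[n]=p
    print(n,"tip exp",proj(p,(e[0],e[1],.0815+.06+0*e[2])),"rod top",proj(p,(e[0],e[1],e[2]-.213+.19)),"ring",proj(p,(.5013,.0768,.112)))
# wrist: ring bore crop, and rod crops in scene/side
a=cv2.resize(out["wrist"]["image"][:,:,::-1],(440,330),interpolation=cv2.INTER_CUBIC)
def cr(p):
    u,v=proj(p,(e[0],e[1],e[2]-.08)).astype(int);print(u,v)
    return cv2.resize(p["image"][v-35:v+35,u-22:u+22,::-1],(176*2//2+4,280),interpolation=cv2.INTER_CUBIC)
def cr2(p):
    u,v=proj(p,(.5013,.0768,.112)).astype(int);print("ring crop",u,v)
    return cv2.resize(p["image"][v-25:v+25,u-30:u+30,::-1],(360,300),interpolation=cv2.INTER_CUBIC)
c=np.hstack([cr(out["scene"]),cr(out["side"])])
l=np.zeros((600,440,3),np.uint8);l[:330]=a
rr=np.zeros((600,360,3),np.uint8);rr[:280]=c;rr[290:590]=cr2(out["wrist"])
cv2.imwrite("pics/h.png",np.hstack([l,rr]))
E
```

```text
10.35 [ 0.43869539 -0.08371513  0.29985494] z [ 3.e-04 -0.e+00 -1.e+00]
scene tip exp [241.71312877 166.75082946] rod top [240.85095004 132.28037651] ring [285.28851319 212.04851955]
side tip exp [246.0033774  141.68753198] rod top [243.9070795  111.21441148] ring [287.03988116 189.10506962]
wrist tip exp [266.9891449  174.59022104] rod top [266.88052387 237.75585326] ring [410.11425594 214.9553868 ]
241 147
244 124
ring crop 410 214
```

View pics/h.png

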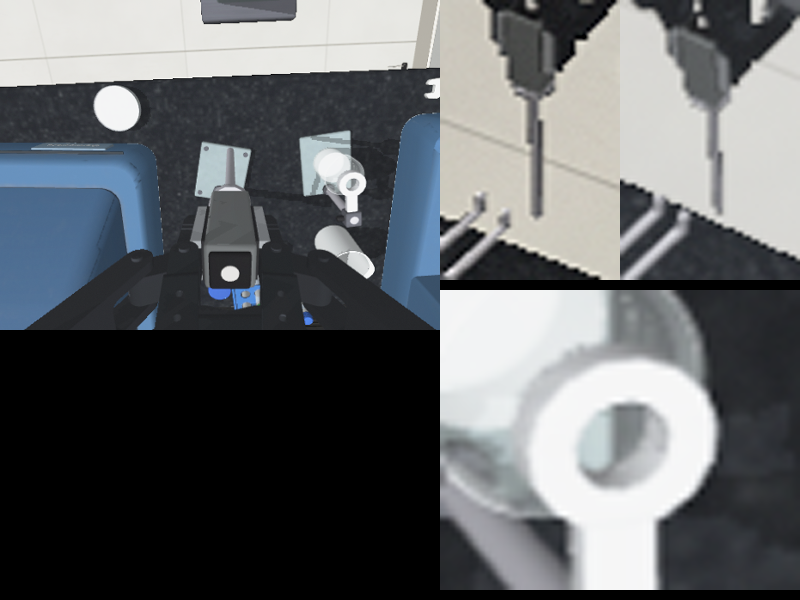

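The probe hangs straight and clear of the hook: its tip is at wrist px (268,174.5), where predicted. The ring centre at (410,214) agrees with my position to about 1 mm. Now I'll move over the ring.

{"op": "drive_tool", "data": {"increments": [[[3, 7, 0], [0, 0, 0], 0], [[5, 13, 0], [0, 0, 0], 0], [[6, 15, 0], [0, 0, 0], 0], [[6, 15, 0], [0, 0, 0], 0], [[6, 15, 0], [0, 0, 0], 0], [[6, 15, 0], [0, 0, 0], 0], [[6, 15, 0], [0, 0, 0], 0], [[6, 15, 0], [0, 0, 0], 0]]}}

```text
clock: 11.17
eef_pos: [0.4824, 0.0277, 0.2995]
tool_rot: [0.021, 1.0, 0.0, -0.0]
ft_force: [0.4, -0.4, -0.2]
grip_width: 0.0234
grasp_force: 58.8
```

{"op": "drive_tool", "data": {"increments": [[[6, 15, 0], [0, 0, 0], 0], [[5, 15, 0], [0, 0, 0], 0], [[4, 12, 0], [0, 0, 0], 0], [[3, 8, 0], [0, 0, 0], 0], [[0, 0, 0], [0, 0, 0], 0], [[0, 0, 0], [0, 0, 0], 0], [[0, 0, 0], [0, 0, 0], 0]]}}

```text
clock: 11.75
eef_pos: [0.5001, 0.0759, 0.2999]
tool_rot: [0.021, 1.0, -0.0, -0.0]
ft_force: [-0.2, -0.2, -1.3]
grip_width: 0.0232
grasp_force: 58.8
```

```bash
python3 - <<'E'
from m import *
import pickle
o=get_obs();e=o["eef_pos"];print(o["clock"],e)
p=camera("wrist");pickle.dump(p,open("pics/i.pkl","wb"))
u,v=proj(p,(.501,.0768,.112)).astype(int);x0,y0=u-40,v-40
print("crop",x0,y0,"ring pred",proj(p,(.501,.0768,.112)),"tip pred",proj(p,(e[0],e[1],e[2]-.153)),"rodtop",proj(p,(e[0],e[1],e[2]-.023)))
a=cv2.resize(p["image"][y0:y0+100,x0:x0+80,::-1],(480,600),interpolation=cv2.INTER_CUBIC)
s=camera("side");u,v=proj(s,(.501,.0768,.14)).astype(int);print("side",u-20,v-38,proj(s,(e[0],e[1],e[2]-.153)),proj(s,(.501,.0768,.112)))
b=cv2.resize(s["image"][v-38:v+37,u-20:u+20,::-1],(320,600),interpolation=cv2.INTER_CUBIC)
pickle.dump(s,open("pics/is.pkl","wb"))
cv2.imwrite("pics/i.png",np.hstack([a,b]))
E
```

```text
11.75 [0.50006783 0.07593041 0.2999364 ]
crop 228 126 ring pred [268.05269403 166.96324964] tip pred [267.1958025  175.03818754] rodtop [267.0760727  236.10631536]
side 267 146 [287.53486823 182.34849126] [287.0914742  189.01755566]
```

View pics/i.png

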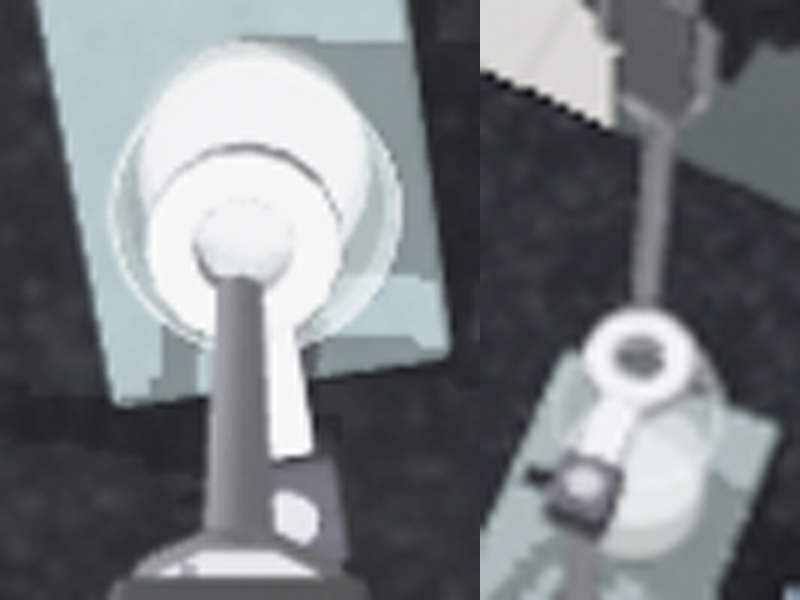

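The bore centre is at about px (268.4,166.5) and the rod tip hangs at about column 267.6, so x and y are within about 1.5 mm. I'm out of picture views, so I'll refine the ring position numerically with edge fits over the wrist shots.

```bash
cat > fit.py <<'E'
from m import *
from scipy.optimize import minimize
from scipy.ndimage import map_coordinates
def score(p,g,circ,x,y):
    t=np.linspace(0,2*np.pi,120,endpoint=False);s=0
    for r,z in circ:
        uv=np.array([proj(p,(x+r*np.cos(a),y+r*np.sin(a),z)) for a in t])
        s+=np.median(map_coordinates(g,[uv[:,1],uv[:,0]],order=1))+np.mean(map_coordinates(g,[uv[:,1],uv[:,0]],order=1))
    return s
def grad(p):
    im=cv2.GaussianBlur(p["image"].astype(np.float32),(0,0),.7);return np.minimum(np.hypot(cv2.Sobel(im,-1,1,0),cv2.Sobel(im,-1,0,1)).max(2),250)
def fit(p,circ,x0,y0,w=.004):
    g=grad(p);n=np.arange(-w,w+1e-9,.0004)
    S=np.array([[score(p,g,circ,x0+a,y0+b) for b in n] for a in n])
    W=np.clip(S-(S.min()+.8*(S.max()-S.min())),0,None)**2
    return x0+(W.sum(1)@n)/W.sum(), y0+(W.sum(0)@n)/W.sum()
E
python3 - <<'E'
from fit import *
L=lambda f:pickle.load(open(f"pics/{f}.pkl","rb"))
for f in("w1","w2","h_wrist","i"):
    p=L(f)
    print(f,"outer+bore",np.round(fit(p,[(.018,.112),(.009,.112)],.501,.0768),4),"bore",np.round(fit(p,[(.009,.112)],.501,.0768),4))
for f in("w1","w2"): print(f,"dot",[np.round(fit(L(f),[(r,.259)],.504,-.0967),4).tolist() for r in(.0025,.003,.0035)])
E
```

```text
w1 outer+bore [0.5014 0.0774] bore [0.5013 0.0773]
w2 outer+bore [0.5029 0.0769] bore [0.5023 0.0769]
h_wrist outer+bore [0.5009 0.0765] bore [0.5008 0.0765]
i outer+bore [0.5013 0.0767] bore [0.5025 0.0765]
w1 dot [[0.5036, -0.0967], [0.5039, -0.0966], [0.504, -0.0966]]
w2 dot [[0.504, -0.0961], [0.504, -0.0966], [0.504, -0.0966]]
```

{"op": "drive_tool", "data": {"increments": [[[1.2, 0.9, 0], [0, 0, 0], 0], [[0, 0, -5], [0, 0, 0], 0], [[0, 0, -8], [0, 0, 0], 0], [[0, 0, -8], [0, 0, 0], 0], [[0, 0, -6], [0, 0, 0], 0], [[0, 0, 0], [0, 0, 0], 0], [[0, 0, 0], [0, 0, 0], 0], [[0, 0, 0], [0, 0, 0], 0]]}}

```text
clock: 12.52
eef_pos: [0.5015, 0.0773, 0.273]
tool_rot: [0.021, 1.0, -0.0, -0.0]
ft_force: [0.2, 0.2, -0.6]
grip_width: 0.0233
grasp_force: 58.8
```

```bash
cat > chk.py <<'E'
from fit import *
# ring fit vs. rod centre line (from its left/right edges), both in the same wrist picture
o=get_obs();e=o["eef_pos"];print(o["clock"],np.round(e,4),o["ft_force"])
p=camera("wrist");pickle.dump(p,open("pics/j.pkl","wb"))
print("ring",np.round(fit(p,[(.018,.112),(.009,.112)],.5012,.0768),4))
g=cv2.GaussianBlur(p["image"].astype(np.float32),(0,0),.6);gx=np.abs(cv2.Sobel(g,-1,1,0)).max(2)
for zr in (.03,.04,.055,.08,.1,.12):   # below rod top
    u,v=proj(p,(e[0],e[1],e[2]-.023-zr));hw=abs(proj(p,(e[0],e[1]+.004,e[2]-.023-zr))[0]-u)
    if v<2: continue
    c=np.arange(-3,3.01,.1);s=[map_coordinates(gx,[[v,v],[u+k-hw,u+k+hw]],order=1).min() for k in c]
    k=c[int(np.argmax(s))];print("z %.3f rod dy %.2f mm (score %.0f)"%(e[2]-.023-zr,k/hw*4,max(s)))
b=cv2.cvtColor(p["image"],cv2.COLOR_RGB2GRAY)
uu,vv=proj(p,(e[0],e[1],e[2]-.153));print("tip pred",uu,vv,"column",b[int(vv)-14:int(vv)+6,int(round(uu))])
E
python3 chk.py
```

```text
12.5167 [0.5015 0.0773 0.273 ] [ 0.2043956   0.23128973 -0.58821737]
ring [0.5016 0.0767]
z 0.220 rod dy 0.47 mm (score 26)
z 0.210 rod dy 0.14 mm (score 61)
z 0.195 rod dy 0.15 mm (score 372)
z 0.170 rod dy 0.58 mm (score 142)
z 0.150 rod dy 0.35 mm (score 283)
z 0.130 rod dy 2.74 mm (score 94)
tip pred 267.13300479295725 174.97828441672957 column [246 246 246 245 243 243 243 243 243 243 242 231 133 131 133 133 132 132
 131 132]
```

{"op": "drive_tool", "data": {"increments": [[[-0.2, -0.7, 0], [0, 0, 0], 0], [[0, 0, -5], [0, 0, 0], 0], [[0, 0, -8], [0, 0, 0], 0], [[0, 0, -8], [0, 0, 0], 0], [[0, 0, -6], [0, 0, 0], 0], [[0, 0, 0], [0, 0, 0], 0], [[0, 0, 0], [0, 0, 0], 0]]}}

```text
clock: 13.15
eef_pos: [0.5008, 0.0765, 0.2452]
tool_rot: [0.021, 1.0, -0.0, -0.001]
ft_force: [0.1, 0.3, -0.4]
grip_width: 0.0234
grasp_force: 58.8
```

{"op": "drive_tool", "data": {"increments": [[[0, 0, -5], [0, 0, 0], 0], [[0, 0, -8], [0, 0, 0], 0], [[0, 0, -8], [0, 0, 0], 0], [[0, 0, -8], [0, 0, 0], 0], [[0, 0, -8], [0, 0, 0], 0], [[0, 0, -8], [0, 0, 0], 0], [[0, 0, -4], [0, 0, 0], 0], [[0, 0, 0], [0, 0, 0], 0]]}}

```text
clock: 13.82
eef_pos: [0.5004, 0.0764, 0.1955]
tool_rot: [0.021, 1.0, -0.0, -0.001]
ft_force: [0.8, -0.0, -1.4]
grip_width: 0.0234
grasp_force: 58.8
```

{"op": "drive_tool", "data": {"increments": [[[0, 0, 0], [0, 0, 0], 0], [[0, 0, 0], [0, 0, 0], 0], [[0, 0, 0], [0, 0, 0], 0], [[0, 0, 0], [0, 0, 0], 0], [[0, 0, 0], [0, 0, 0], 0]]}}

```text
clock: 14.23
eef_pos: [0.5016, 0.0766, 0.1974]
tool_rot: [0.021, 1.0, 0.0, 0.0]
ft_force: [0.4, -0.8, -0.3]
grip_width: 0.0237
grasp_force: 58.8
```

```bash
python3 chk.py
```

```text
14.2333 [0.5016 0.0766 0.1974] [ 0.36268049 -0.77463776 -0.31797974]
ring [0.5015 0.077 ]
z 0.144 rod dy 0.27 mm (score 66)
z 0.134 rod dy 0.42 mm (score 294)
z 0.119 rod dy 2.25 mm (score 79)
z 0.094 rod dy 0.58 mm (score 328)
z 0.074 rod dy 2.21 mm (score 1)
z 0.054 rod dy -2.17 mm (score 27)
tip pred 267.1110978856542 174.84701149240126 column [243 243 243 243 243 243 243 243 243 243 243 235 119 142 151 151 182 241
 246 246]
```

The rod is within about 0.5 mm of the bore axis, the tip is about 36 mm above the beaker's underside, and there is no contact force. Handing in.

```bash
python3 -c "
from workcell import *
print(get_obs()['eef_pos'],job_done())"
```

```text
the job is handed in; nothing more can be done
[0.50147301 0.07659023 0.19732683] None
```

I lifted the probe off the hook and lowered it through the ring; it was held still about halfway down the beaker, measured within about 0.5 mm of the bore axis, when I handed the job in at about 14 s of 45 s; the hand-in call returned no verdict.

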